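# Swing the bench magnifier over the petri dish and switch on its lamp

## Task

A bench magnifier on a post has been left swung aside. Gently push its arm round with a fingertip until the lens stands squarely above the petri dish, so that the whole dish lies within the lens seen from straight above; only then press the lamp button on top of the post fully down with a fingertip and let it come up again. Do not shift or lift the dish or anything else that lies around, and leave the lens standing over the dish.

Things in the scene. Friction and masses are not known exactly. Their poses are not given: they have to be found in the camera images.
- stand: The magnifier's fixed stand: a round grey foot 130 mm across and 16 mm high with an upright steel post at its centre. Origin: centre of the foot's underside, on the post's axis, at the worktop; z up. Its -x axis is the direction in which the arm points when joint lens_arm reads 0.
- lens_arm (a joint): Angle of the magnifier arm about the upright post, rad: 0 along the stand's -x axis, growing counter-clockwise seen from above, stops at -1.3 and +1.3. Stiff hinge (about 0.12 N m of friction): it stays where it is left.
- lens_center (a point): Centre of the round magnifier lens at the end of the arm, 190 mm from the post axis and 126 mm above the worktop. Clear glass 88 mm across in a white ring 110 mm across and 11 mm thick. Moves with the arm.
- bar_middle (a point): Middle of the arm's level white bar (8 mm thick, 22 mm tall: 115 to 137 mm above the worktop), 90 mm from the post axis; its upright sides can be pushed here. The bar is bare from 20 to 128 mm from the post axis, with a black collar 38 mm across on the post and a black clamp 16 mm wide next to the lens. x axis: along the bar towards the post. Moves with the arm.
- dish_center (a point): Centre (half-way up) of the petri dish: a clear round plastic dish with lid, 58 mm across, 15 mm high, lying loose on the worktop at one of three places round the stand, close to the circle along which the lens centre travels (within 8 mm). The only dish.
- lamp_button (a joint): Travel of the lamp button, m: 0 up, 0.005 fully down; springs up again when let go, 4 N presses it down. Counts as pressed beyond 0.0035.
- lamp_button_top (a point): Centre of the top of the lamp button, a round grey push button 20 mm across in a black housing on top of the post, on the post's axis; pressed straight down. It does not turn with the arm.
- tape: Roll of adhesive tape lying flat, 104 mm across, 25 mm high, with a wide hole, loose, at another of the three places round the stand. Leave alone. Origin: centre of underside.
- counter: Round hand tally counter lying on its back, 71x55x24 mm, loose, at the third of the three places. Leave alone. Origin: centre of underside.
- forceps: Fine steel forceps lying flat behind the stand, 126 mm long, 9 mm high, loose. Leave alone. Origin: centre of underside.
- buds: Round tub of cotton buds, 77 mm across, 80 mm high, at the right, loose. Leave alone. Origin: centre of underside.
- pen: Capped pen lying flat, 148 mm long, 10 mm high, at the left of the stand, loose. Leave alone. Origin: centre of underside.
Things that resemble listed ones, but are neither listed nor needed, are in the scene too. Leave any green or orange look-alike of the part that bears dish_center alone.

How it is judged (in metres and radians):
On the way, in this order (a step that is already met when the one before it is completed fails the run):
1. the lens stands over the dish and the arm is still (horizontal distance between lens_center and dish_center below 0.015 m and velocity of joint lens_arm between -0.05 and 0.05 rad/s), for 0.2 s.
2. the lamp button is pressed down with the lens over the dish (horizontal distance between lens_center and dish_center below 0.015 m and value of joint lamp_button above 0.0035 m), for 0.05 s.
At the end, for the whole second after the job is handed in: The lens centre is within 15 mm (seen from above) of the dish's centre and the arm is still (under 0.05 rad/s); the lamp button has been pressed and is up again; the dish lies still, within 8 mm of where it was (all of step 1 and value of joint lamp_button below 0.001 m and distance of dish_center from where it was at the start of the episode below 0.008 m); the robot touches nothing.
It fails at once if the lamp button is pressed before the lens is over the dish (value of joint lamp_button above 0.003 m and not (horizontal distance between lens_center and dish_center below 0.015 m)).
It fails at once if the arm is pushed with more than 25 N (gripped or forced) (contact force between the fingers and lens_arm above 25 N).
It fails at once if the dish is shifted or lifted by more than 8 mm (distance of dish_center from where it was at the start of the episode above 0.008 m).
It fails at once if another thing lying around is shifted or lifted by more than 10 mm (distance of any of tape, counter, forceps, buds, pen from where it was at the start of the episode above 0.01 m).
It also fails if it takes over 40 s, if anything falls off the work surface, if the arm or the gripper's body presses on something with over 40 N, if the wrist force passes 120 N, or if a joint passes its speed limit or range.

## Robot

A 6-joint arm with a two-finger parallel gripper is mounted at the origin on a cart in front of the work surface, level with it; the furniture and walls round the work are solid. World frame = base frame: x ahead of the robot, y to its left, z up, the work surface at z = 0. Lengths are in m, angles in degrees, forces in N, time in s.
With the tool pointing down it reaches from about 0.3 to 0.875 m from the base axis. Payload 6.4 kg.
Tool frame: the origin (TCP) lies at the very end of the fingers, on their centre line; the grasp point (between the pads) lies 19 mm behind it (manip.grip_depth is the distance from the TCP to the grasp point, in m); z points along the fingers, y is the line along which they close (so a half turn about z gives the same grasp; the last joint's range is limited). The gripper opens to 88 mm and grips with 3 to 60 N. Pads are 18 mm wide; open, the fingers measure 123 mm over their backs; the gripper's body (75 mm by 187 mm) begins 45 mm behind the grasp point.
Start: joints at [-81.778, 10.359, 92.074, -0, 77.567, -11.82], TCP at [0.197, -0.54, 0.239] pointing down, gripper open.
Joint ranges: [-171.53, 171.53], [-51.25, 118.39], [17.06, 147.69], [-65.23, 245.23], [0, 150.52], [-178.68, 178.68]. Speed limits (degrees/s): [147.25, 147.25, 172.46, 180, 180, 180].

## Interface

Orientations are given as [roll, pitch, yaw] about the fixed x, y, z axes, in that order (R = Rz(yaw) Ry(pitch) Rx(roll)).
In Python, from rig import manip gives the robot as it stands.
- The arm moves only by the tool step_arm, never from a script. Its argument "deltas" is a list of rows, each an object with "offset": the shift along the world's x, y, z in cm, a list of three; "roll": the turn about the world's z in degrees. In form: [{"offset": [tx, ty, tz], "roll": roll}, ...]. A call has exactly 5 rows; each row shifts and turns the commanded pose from where the row before left it; what a row does not reach is not made up. A row lasts 1/8 s, in which the tool goes at most 62.5 mm and 10.7 degrees, less where a joint would pass 70% of its speed; a pose out of reach is approached as far as the arm can. A call is refused whole if a number of a shift passes 6.25 or a number of a turn 10.7, either way. A call with a gripper value outside its range is refused whole. "claw" is the closure, from 0 (fully open) to 1 (shut), set as the call begins (left out, the last holds). The fingers move at their own pace and stop on an object; "newtons" is the grip in N (left out, the last holds). Time passes only in rows, so rows that do not move let the fingers close, or fill a call up. It gives the time, the measured TCP pose, the force, the opening and the grip force at its end, in the units of the state.
- manip.get_state(): the state, without advancing time (a new reading comes with each control period).
- manip.read_camera(name): name is "side" or "top" or "wrist"; returns (picture, depth): 480x640x3 uint8, red, green, blue; 480x640 float32, m along the optical axis (not along the pixel's ray), 0 where there is no reading.
- manip.camera_model(name): a dict with "camera_matrix" (3x3 intrinsics, pixels), "R" (3x3) and "t" (3): a world point X has camera coordinates R X + t; the wrist camera has in their place "mount" (4x4, takes a point from camera to tool coordinates, whose origin is the TCP and whose axes are the flange's). Camera axes: x right, y down, z forward; pixel columns grow to the right and rows downward; lengths in m; the calibration is good to about 2 mm. The wrist camera is an equidistant fisheye: a pixel r from the principal point sees the ray r / f radians off the axis. A picture is of the moment at which its call begins: read the wrist's pose just before it. camera_model takes no time and is no camera call.
- manip.job_done(): hands the job in; it is judged then, once.
The state is a dict: "time_s": time; "joint_pos": joint angles; "joint_vel": joint speeds; "tau": joint torques, N m; "tcp_pos": TCP position; "eef_rot": TCP orientation; "contact_force": force on the tool from outside, world axes, zero at the start; "wrist_torque": the same for the moment, N m; "finger_gap": opening from 0.0 (shut) to 1.0 (fully open); "grasp_force": force on a finger pad.
Only numpy, scipy, OpenCV 4.12 (cv2) and the standard library are available. Lean on these libraries where they do the work, as an engineer would, in place of code of your own. Each camera call takes 0.05 s, during which the arm holds its last target. There are 200 camera calls.

## Working session

There is one attempt and no reset: what is moved stays moved. The work goes in short steps, Python scripts to look and compute and a tool call to move; the robot and the scene stay as the last step left them, time stands still between calls to the robot, and variables do not carry over. Pictures are saved under pics/ and viewed, at most 10 in all, crops included, and the job is handed in when it is done.

Besides the shell and the picture viewer there is one more tool, called as a command line: name --argument value ..., lists and objects as JSON in quotes. step_arm: Moves the arm, as the interface text tells. Its arguments: {"type":"object","properties":{"deltas":{"type":"array","items":{"type":"object","properties":{"offset":{"type":"array","items":{"type":"number"}},"roll":{"type":"number"}}}},"claw":{"type":"number"},"newtons":{"type":"number"}},"required":["deltas"]}

```bash
mkdir -p pics; cat > h.py <<'E'
import numpy as np, cv2
from rig import manip
def snap(n,f):
    p,d=manip.read_camera(n); cv2.imwrite(f'pics/{f}.png',p[:,:,::-1]); np.save(f'pics/{f}.npy',d); return p,d
def ray(n,u,v,z):
    m=manip.camera_model(n);K=np.array(m['camera_matrix']);R=np.array(m['R']);t=np.array(m['t'])
    c=-R.T@t; r=R.T@np.linalg.inv(K)@[u,v,1]; return c+r*(z-c[2])/r[2]
def pt(n,u,v,d):
    m=manip.camera_model(n);K=np.array(m['camera_matrix']);R=np.array(m['R']);t=np.array(m['t'])
    return R.T@(np.linalg.inv(K)@[u,v,1]*d-t)
E
python3 - <<'E'
from h import *
snap('top','top0');snap('side','side0')
for n in('top','side'):
    m=manip.camera_model(n);R=np.array(m['R']);print(n,-R.T@np.array(m['t']),R[2])
print(manip.get_state())
E
```

```text
top [ 0.36975938 -0.26210366  0.97392121] [ 0.21449362  0.02858176 -0.97630711]
side [0.13358813 0.59162073 0.97105769] [ 0.326542   -0.65912854 -0.67743627]
{'time_s': 0.1, 'joint_pos': array([-8.17779170e+01,  1.03959974e+01,  9.21232216e+01,  2.05726329e-03,
        7.75675164e+01, -1.18186134e+01]), 'joint_vel': array([ 0.02715013, -0.01805904, -0.06610625,  0.00964521,  0.08425955,
        0.11142395]), 'tau': array([ 4.24545497e-04, -4.34818268e+01, -3.42697370e+01,  7.03073828e-02,
        3.39547335e-02, -3.37582514e-05]), 'tcp_pos': array([ 0.19701975, -0.53970687,  0.23793914]), 'eef_rot': array([-1.79915515e+02, -1.97303915e-02,  2.00402374e+01]), 'contact_force': array([-0.16297965,  1.06938702, -0.34795447]), 'wrist_torque': array([-0.03198561, -0.00020989,  0.0179099 ]), 'grasp_force': 0.0, 'finger_gap': 1.0007816215539633}
```

View pics/top0.png

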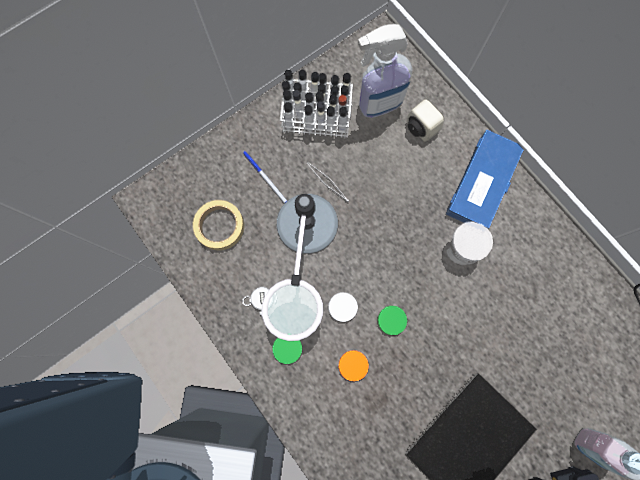

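View pics/side0.png

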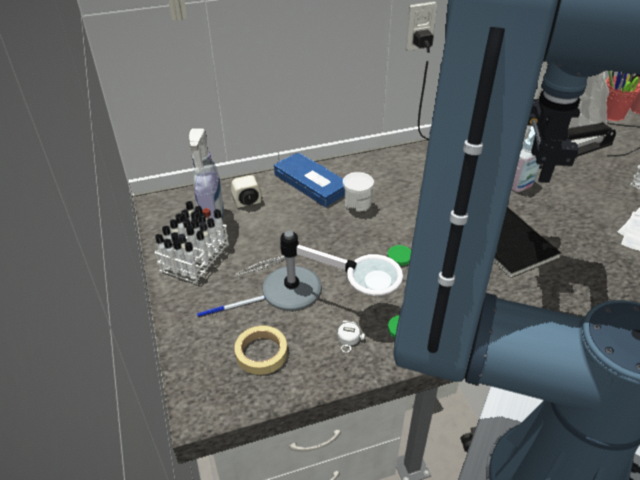

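Candidates for the dish in the top view: the pale disc (343,307), green discs (392,320) and (287,350), an orange disc (354,366), and the tub lid (473,242), which is tall. By the description I choose the pale one, and check it in a crop with the measurements.

```bash
python3 - <<'E'
from h import *
p=cv2.imread('pics/top0.png');d=np.load('pics/top0.npy')
cv2.imwrite('pics/crop0.png',cv2.resize(p[180:380,180:420],None,fx=3,fy=3,interpolation=cv2.INTER_CUBIC)[:600])
for n,u,v,z in [('dish',343,307,.015),('dishL',329,307,.015),('dishR',357.5,307,.015),('lens',292.5,310,.13),('clamp',295.5,281,.137),('foot',307,223,.016),('tape',218,226,.025),('green2',287,350,.015),('buds',473,242,.08)]:
    print(n,ray('top',u,v,z).round(4),pt('top',u,v,d[int(v),int(u)]).round(4))
for u,v in [(305,201),(305,205),(304,199),(302,235),(300,255)]: print(u,v,pt('top',u,v,d[v,u]).round(4))
E
```

```text
dish [ 0.4452 -0.2904  0.015 ] [ 0.4451 -0.2903  0.0161]
dishL [ 0.4414 -0.2625  0.015 ] [ 0.4415 -0.2625  0.0144]
dishR [ 0.4491 -0.3193  0.015 ] [ 0.4489 -0.3191  0.0175]
lens [ 0.419  -0.1993  0.13  ] [ 0.4191 -0.1992  0.1286]
clamp [ 0.4697 -0.1975  0.137 ] [ 0.4694 -0.1977  0.1397]
foot [ 0.6076 -0.1941  0.016 ] [ 0.6014 -0.1959  0.0412]
tape [ 0.5744 -0.0136  0.025 ] [ 0.5795 -0.0074  0.0014]
green2 [ 0.347  -0.1916  0.015 ] [ 0.347  -0.1918  0.0181]
buds [ 0.5973 -0.5215  0.08  ] [ 0.5969 -0.5211  0.0813]
305 201 [ 0.6097 -0.1955  0.1664]
305 205 [ 0.6029 -0.1964  0.1648]
304 199 [ 0.6135 -0.1931  0.1652]
302 235 [ 0.5538 -0.197   0.1384]
300 255 [ 0.5173 -0.1986  0.1365]
```

View pics/crop0.png

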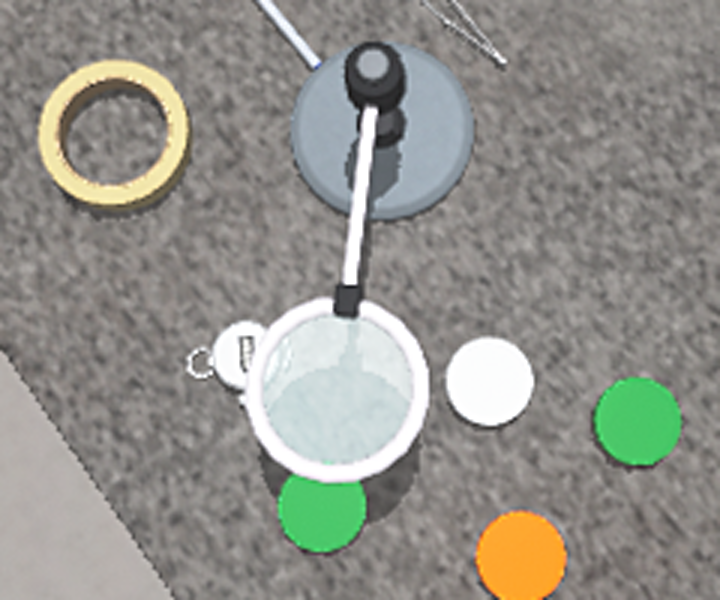

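The pale disc is the dish, 57 mm across with its top at z≈0.015, at (0.445,-0.290). That is 189 mm from the post axis (0.608,-0.195), as it should be. The arm reads about 1.4° and needs about 30°, so I push towards -y with closed fingers at 90 mm from the post.

step_arm --deltas '[{"offset":[0,0,4],"roll":0},{"offset":[3.2,4.2,2],"roll":0},{"offset":[3.2,4.2,0],"roll":0},{"offset":[3.2,4.2,0],"roll":0},{"offset":[3.2,4.2,0],"roll":0}]' --claw 1 --newtons 10

```text
time_s: 0.72
tcp_pos: [0.3257, -0.3706, 0.2984]
eef_rot: [-180.0, -0.0, 20.0]
contact_force: [0.3, 0.0, -0.4]
finger_gap: 0.454
grasp_force: 0.0
```

step_arm --deltas '[{"offset":[3.2,4.2,0],"roll":0},{"offset":[3.2,4.2,0],"roll":0},{"offset":[3.2,4.2,0],"roll":0},{"offset":[3.2,4.2,0],"roll":0},{"offset":[3.2,4.2,0],"roll":0}]'

```text
time_s: 1.35
tcp_pos: [0.4857, -0.1606, 0.2985]
eef_rot: [-180.0, 0.0, 20.0]
contact_force: [0.2, -1.2, 0.6]
finger_gap: 0.006
grasp_force: 0.0
```

step_arm --deltas '[{"offset":[3.2,4.0,0],"roll":0},{"offset":[0,0,0],"roll":0},{"offset":[0,0,0],"roll":0},{"offset":[0,0,0],"roll":0},{"offset":[0,0,0],"roll":0}]'

```text
time_s: 1.98
tcp_pos: [0.5166, -0.1233, 0.2988]
eef_rot: [180.0, 0.0, 19.9]
contact_force: [-0.7, -0.5, -0.3]
finger_gap: 0.006
grasp_force: 0.0
```

step_arm --deltas '[{"offset":[0,0,-5],"roll":2},{"offset":[0,0,-5],"roll":2},{"offset":[0,0,-5],"roll":0},{"offset":[0,0,-2.8],"roll":0},{"offset":[0,0,0],"roll":0}]'

```text
time_s: 2.6
tcp_pos: [0.5151, -0.1221, 0.1186]
eef_rot: [-179.8, 0.2, 24.0]
contact_force: [-0.6, -0.5, -0.3]
finger_gap: 0.0
grasp_force: 0.0
```

step_arm --deltas '[{"offset":[0,-1,0],"roll":0},{"offset":[0,-1,0],"roll":0},{"offset":[0,-1,0],"roll":0},{"offset":[0,-0.5,0],"roll":0},{"offset":[0,-0.5,0],"roll":0}]'

```text
time_s: 3.22
tcp_pos: [0.5171, -0.1626, 0.1209]
eef_rot: [180.0, -0.0, 24.0]
contact_force: [0.7, 0.1, -0.1]
finger_gap: 0.004
grasp_force: 0.0
```

```bash
python3 - <<'E'
from h import *
p,d=snap('top','top1')
cv2.imwrite('pics/crop1.png',cv2.resize(p[180:380,180:420,::-1],None,fx=3,fy=3,interpolation=cv2.INTER_CUBIC))
E
```

```text
(no output)
```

View pics/crop1.png

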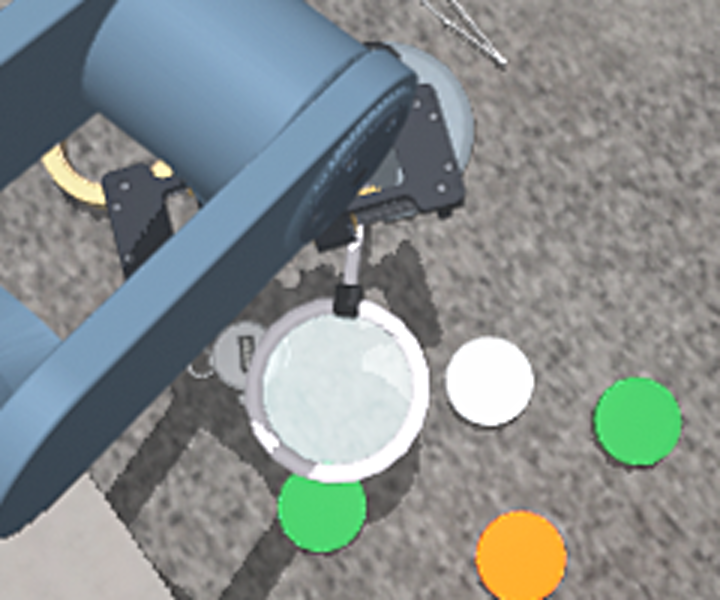

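The lens is unmoved at crop (337,388), and the finger is just beside the bar. I push gently.

step_arm --deltas '[{"offset":[0,-0.4,0],"roll":0},{"offset":[0,-0.4,0],"roll":0},{"offset":[0,-0.4,0],"roll":0},{"offset":[0,-0.4,0],"roll":0.5},{"offset":[0,-0.4,0],"roll":0.5}]'

```text
time_s: 3.9
tcp_pos: [0.5169, -0.1822, 0.1206]
eef_rot: [-180.0, 0.0, 25.1]
contact_force: [0.6, 2.2, 0.4]
finger_gap: 0.004
grasp_force: 0.7
```

step_arm --deltas '[{"offset":[0,-0.4,0],"roll":1},{"offset":[0,-0.4,0],"roll":1},{"offset":[0,-0.4,0],"roll":1},{"offset":[0,-0.4,0],"roll":1},{"offset":[0,-0.4,0],"roll":0}]'

```text
time_s: 4.53
tcp_pos: [0.5172, -0.2025, 0.1208]
eef_rot: [180.0, -0.0, 29.1]
contact_force: [0.7, 1.0, -0.7]
finger_gap: 0.01
grasp_force: 0.6
```

step_arm --deltas '[{"offset":[0,-0.4,0],"roll":0},{"offset":[0,-0.3,0],"roll":0},{"offset":[0,-0.2,0],"roll":0},{"offset":[0,0,0],"roll":0},{"offset":[0,0,0],"roll":0}]'

```text
time_s: 5.15
tcp_pos: [0.517, -0.2113, 0.1207]
eef_rot: [180.0, 0.0, 29.0]
contact_force: [-1.2, 0.3, 0.2]
finger_gap: 0.011
grasp_force: 0.0
```

```bash
python3 - <<'E'
from h import *
p,d=snap('top','top2')
cv2.imwrite('pics/crop2.png',cv2.resize(p[180:380,200:440,::-1],None,fx=3,fy=3,interpolation=cv2.INTER_CUBIC))
E
```

```text
(no output)
```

View pics/crop2.png

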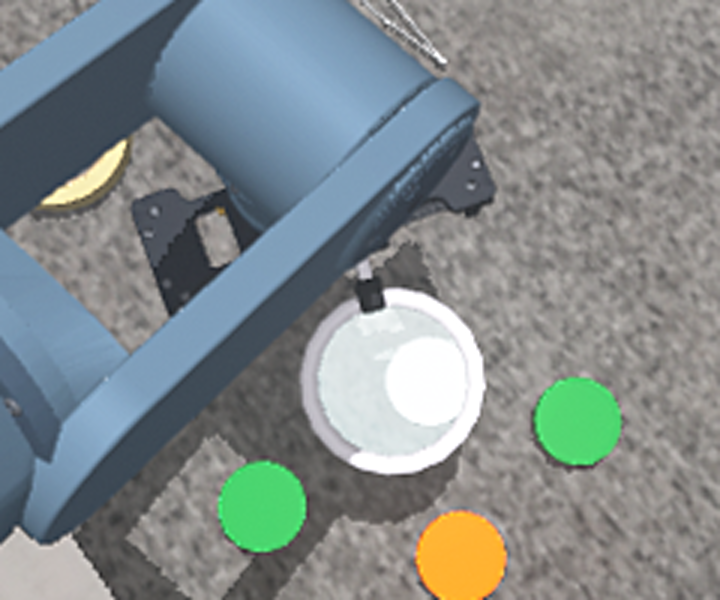

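The ring centre is at crop (393,381), i.e. pixel (331,307); the dish is at pixel (342.5,307). I compute what is left.

```bash
python3 - <<'E'
from h import *
P=np.array([.608,-.195])
for n,u,v,z in [('lens0',292.3,309.3,.13),('lens',331,307,.13),('dish',342.5+.5,307,.015)]:
    q=ray('top',u,v,z)[:2];w=P-q;print(n,q.round(4),np.hypot(*w).round(4),np.degrees(np.arctan2(w[1],w[0])).round(2))
E
```

```text
lens0 [ 0.4202 -0.1987] 0.1879 1.14
lens [ 0.4333 -0.266 ] 0.1885 22.11
dish [ 0.4452 -0.2904] 0.1887 30.37
```

step_arm --deltas '[{"offset":[0,-0.4,0],"roll":0},{"offset":[0,-0.3,0],"roll":0},{"offset":[0,-0.3,0],"roll":0},{"offset":[0,-0.2,0],"roll":0},{"offset":[0,0,0],"roll":0}]'

```text
time_s: 5.82
tcp_pos: [0.517, -0.2235, 0.1207]
eef_rot: [180.0, 0.0, 29.0]
contact_force: [0.4, -0.3, -1.2]
finger_gap: 0.004
grasp_force: 0.0
```

```bash
python3 - <<'E'
from h import *
p,d=snap('top','top3')
cv2.imwrite('pics/crop3.png',cv2.resize(p[240:380,260:440,::-1],None,fx=4,fy=4,interpolation=cv2.INTER_CUBIC))
E
```

```text
(no output)
```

View pics/crop3.png

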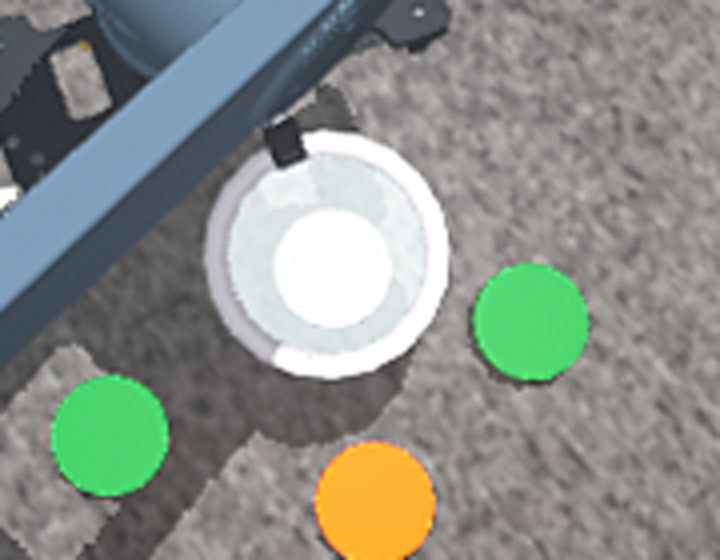

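The ring centre is at pixel (341.8,303.8) and the dish at (343.1,307), which leaves about 7 mm along the circle. I push a little further, then back off along +y and look again.

step_arm --deltas '[{"offset":[0,-0.2,0],"roll":0},{"offset":[0,-0.1,0],"roll":0},{"offset":[0,0,0],"roll":0},{"offset":[-0.1,0.5,0],"roll":0},{"offset":[-0.5,1.5,0],"roll":0}]'

```text
time_s: 6.5
tcp_pos: [0.511, -0.2061, 0.1208]
eef_rot: [180.0, -0.0, 29.0]
contact_force: [-0.2, -0.2, -1.2]
finger_gap: 0.003
grasp_force: 0.0
```

step_arm --deltas '[{"offset":[0,3,0],"roll":0},{"offset":[0,2,3],"roll":0},{"offset":[0,0,5],"roll":0},{"offset":[0,0,5],"roll":0},{"offset":[0,0,0],"roll":0}]'

```text
time_s: 7.12
tcp_pos: [0.513, -0.1564, 0.2555]
eef_rot: [179.6, -0.3, 29.1]
contact_force: [-0.3, -0.1, -1.1]
finger_gap: 0.002
grasp_force: 0.0
```

```bash
python3 - <<'E'
from h import *
p,d=snap('top','top4')
cv2.imwrite('pics/crop4.png',cv2.resize(p[180:380,200:440,::-1],None,fx=3,fy=3,interpolation=cv2.INTER_CUBIC))
for u,v,z in [(341.8,303.8,.13),(343.1,307,.015)]: print(ray('top',u,v,z))
E
```

```text
[ 0.44145602 -0.28417909  0.13      ]
[ 0.44523682 -0.29058191  0.015     ]
```

View pics/crop4.png

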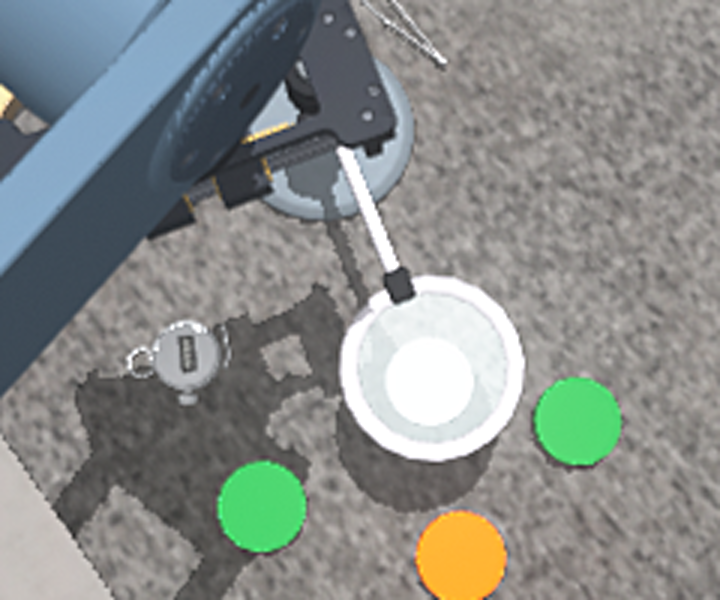

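The lens centre is now about 3 mm from the dish centre (ring at pixel (344,302.7)). Next I check the button's profile in the depth.

```bash
python3 - <<'E'
from h import *
d=np.load('pics/top0.npy')
print(ray('top',344,302.7,.13),ray('top',304.7,201.3,.165))
for v in range(192,216,2): print(v,[int(1e4*pt('top',u,v,d[v,u])[2]) for u in range(293,318,2)])
print(manip.get_state()['tcp_pos'])
E
```

```text
[ 0.44390037 -0.28779801  0.13      ] [ 0.60954021 -0.19493539  0.165     ]
192 [25, -2, 5, 6, -25, -18, 29, 36, -6, -15, 9, -9, 12]
194 [25, 37, -24, 5, 1545, 9739, 1539, 1579, 86, 110, -8, 6, -6]
196 [20, 76, 131, 1565, 1535, 1560, 1566, 1553, 1553, 1532, 118, 98, 115]
198 [102, 139, 1552, 1587, 1661, 1643, 1645, 1652, 1563, 1545, 144, 156, 122]
200 [118, 1537, 1554, 1626, 1664, 1654, 1641, 1618, 1637, 1561, 1551, 131, 118]
202 [118, 1574, 1579, 1632, 1640, 1637, 1656, 1655, 1645, 1550, 1551, 157, 76]
204 [159, 1541, 1566, 1546, 1605, 1636, 1648, 1658, 1622, 1558, 1545, 197, 101]
206 [123, 1541, 1566, 1542, 1603, 1632, 1635, 1617, 1557, 1568, 1537, 161, 162]
208 [145, 1404, 1544, 1556, 1541, 1561, 1528, 1555, 1556, 1591, 1448, 150, 144]
210 [170, 160, 1495, 1578, 1590, 1537, 1549, 1581, 1568, 1509, 9739, 131, 153]
212 [150, 164, 1355, 1401, 1530, 1540, 1563, 1514, 1499, 1397, 1329, 168, 163]
214 [156, 145, 1169, 1302, 1379, 1373, 1394, 1378, 1386, 1295, 1219, 158, 176]
[ 0.51174245 -0.15586343  0.25265801]
```

step_arm --deltas '[{"offset":[4.8,-2,0],"roll":0},{"offset":[4.9,-1.9,0],"roll":0},{"offset":[0,0,-4],"roll":0},{"offset":[0,0,-3],"roll":0},{"offset":[0,0,0],"roll":0}]'

```text
time_s: 7.8
tcp_pos: [0.6051, -0.1933, 0.1755]
eef_rot: [-179.5, 0.3, 29.1]
contact_force: [-1.3, -0.5, 1.3]
finger_gap: 0.001
grasp_force: 0.0
```

step_arm --deltas '[{"offset":[0,0,-1],"roll":0},{"offset":[0,0,-0.2],"roll":0},{"offset":[0,0,-0.2],"roll":0},{"offset":[0,0,-0.1],"roll":0},{"offset":[0,0,0],"roll":0}]'

```text
time_s: 8.43
tcp_pos: [0.6082, -0.1953, 0.1661]
eef_rot: [180.0, -0.0, 29.0]
contact_force: [0.0, -0.0, 0.2]
finger_gap: 0.003
grasp_force: 0.0
```

step_arm --deltas '[{"offset":[0,0,-0.2],"roll":0},{"offset":[0,0,-0.2],"roll":0},{"offset":[0,0,-0.1],"roll":0},{"offset":[0,0,0],"roll":0},{"offset":[0,0,0],"roll":0}]'

```text
time_s: 9.05
tcp_pos: [0.6083, -0.1954, 0.161]
eef_rot: [180.0, -0.0, 29.0]
contact_force: [0.4, 0.6, 3.2]
finger_gap: 0.008
grasp_force: 1.5
```

step_arm --deltas '[{"offset":[0,0,-0.1],"roll":0},{"offset":[0,0,0],"roll":0},{"offset":[0,0,-0.1],"roll":0},{"offset":[0,0,0],"roll":0},{"offset":[0,0,0],"roll":0}]'

```text
time_s: 9.68
tcp_pos: [0.6084, -0.1953, 0.1594]
eef_rot: [180.0, -0.0, 29.0]
contact_force: [-1.2, -0.6, 5.5]
finger_gap: 0.005
grasp_force: 3.2
```

step_arm --deltas '[{"offset":[0,0,-0.1],"roll":0},{"offset":[0,0,0],"roll":0},{"offset":[0,0,-0.05],"roll":0},{"offset":[0,0,0],"roll":0},{"offset":[0,0,0],"roll":0}]'

```text
time_s: 10.3
tcp_pos: [0.6084, -0.1954, 0.1593]
eef_rot: [179.9, -0.0, 29.1]
contact_force: [-3.3, 1.5, 13.6]
finger_gap: 0.007
grasp_force: 6.8
```

The tip stays at z 0.1593 while the force has jumped to 13.6 N, so the button is at its hard stop. I release and retreat.

step_arm --deltas '[{"offset":[0,0,0.5],"roll":0},{"offset":[0,0,1],"roll":0},{"offset":[0,0,4],"roll":0},{"offset":[0,0,5],"roll":0},{"offset":[0,0,3],"roll":0}]'

```text
time_s: 10.92
tcp_pos: [0.6082, -0.1952, 0.2947]
eef_rot: [179.9, -0.0, 29.0]
contact_force: [0.0, 0.2, 0.4]
finger_gap: 0.003
grasp_force: 0.0
```

step_arm --deltas '[{"offset":[-4,4,0],"roll":0},{"offset":[-4,4,0],"roll":0},{"offset":[-4,4,0],"roll":0},{"offset":[0,0,0],"roll":0},{"offset":[0,0,0],"roll":0}]'

```text
time_s: 11.55
tcp_pos: [0.4883, -0.0753, 0.2925]
eef_rot: [180.0, -0.0, 29.1]
contact_force: [-0.1, -0.4, 0.7]
finger_gap: 0.005
grasp_force: 0.0
```

```bash
python3 - <<'E'
from h import *
p,d=snap('top','top5')
cv2.imwrite('pics/crop5.png',cv2.resize(p[180:380,200:440,::-1],None,fx=3,fy=3,interpolation=cv2.INTER_CUBIC))
E
```

```text
(no output)
```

View pics/crop5.png

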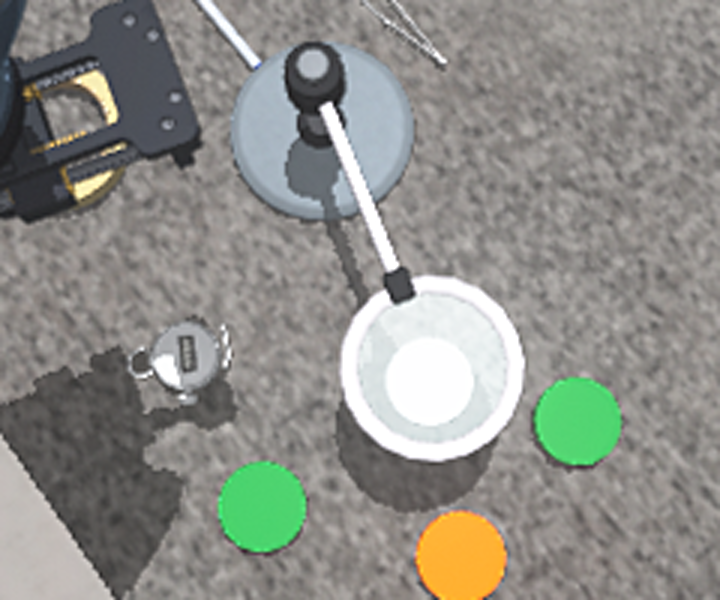

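The lens is still over the dish (ring at crop (432,368), dish at (430,381)). The button is up and nothing else has moved.

```bash
python3 -c "
from rig import manip
print(manip.job_done())"
```

```text
the job is handed in; nothing more can be done
None
```

The job is handed in, verdict not shown: the lens stands about 3 mm off the dish centre, the lamp button was pressed to its stop and let up, and the last picture showed nothing else moved.

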